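# Sticker two boards for drying

### The arm

A 6-joint arm with a two-finger parallel gripper is mounted at the origin on a cart in front of the work surface, level with it; the furniture and walls round the work are solid. World frame = base frame: x ahead of the robot, y to its left, z up, the work surface at z = 0. Lengths are in m, angles in rad, forces in N, time in s.
With the tool pointing down it reaches from about 0.35 to 0.85 m from the base axis. Payload 8.1 kg.
Tool frame: the origin (TCP) lies at the very end of the fingers, on their centre line; the grasp point (between the pads) lies 19 mm behind it; z points along the fingers, y is the line along which they close (so a half turn about z gives the same grasp; the last joint's range is limited). The gripper opens to 93 mm and grips with 3 to 60 N. Pads are 15 mm wide; open, the fingers measure 128 mm over their backs; the gripper's body (75 mm by 188 mm) begins 65 mm behind the grasp point.
Start: joints at [-1.371, 0.13, 1.488, -0, 1.523, -0.085], TCP at [0.169, -0.576, 0.188] pointing down, gripper open.
Joint ranges: [-2.96, 2.96], [-0.89, 2.26], [0.02, 2.5], [-1.34, 4.48], [0, 2.73], [-2.66, 2.66]. Speed limits (rad/s): [2.39, 2.39, 2.79, 3.14, 3.14, 3.14].

### API

Orientations are given as a rotation vector (axis times angle).
In Python, from plant import monitor, eyes, ticket gives the robot as it stands.
- The arm moves only by the tool arm_command, never from a script. Its argument "deltas" is a list that holds one entry, the list of rows, each a list of 6 numbers: the shift along the world's x, y, z in cm, then the turn, a rotation vector about the world's x, y, z in degrees. In form: [[[tx, ty, tz, rx, ry, rz], ...]]. A call has 1 to 12 rows; each row shifts and turns the commanded pose from where the row before left it; what a row does not reach is not made up. A row lasts 1/12 s, in which the tool goes at most 41.7 mm and 7.16 degrees, less where a joint would pass 70% of its speed; a pose out of reach is approached as far as the arm can. A call is refused whole if a number of a shift passes 4.17 or a number of a turn 7.16, either way. A call with a gripper value outside its range is refused whole. "gripper" is the opening, from -1 (shut) to 1 (fully open), set as the call begins (left out, the last holds). The fingers move at their own pace and stop on an object; "squeeze" is the grip in N (left out, the last holds). Time passes only in rows, so rows that do not move let the fingers close. It gives the time, the measured TCP pose, the force, the opening and the grip force at its end, in the units of the state.
- monitor.read_state(): the state, without advancing time (a new reading comes with each control period).
- eyes.read_camera(name): name is "scene" or "top"; returns the picture (420x560x3 uint8, blue, green, red); there is no depth.
- eyes.camera_model(name): a dict with "fx", "fy", "cx", "cy" (pixels), "k1" (the pictures are not rectified: a ray, as slopes to the right and down, at radius r is drawn at 1 + k1 r^2 times it, then the intrinsics apply), "rvec" (rotation vector, rad) and "tvec" (3), from world to camera coordinates, as OpenCV has them. Camera axes: x right, y down, z forward; pixel columns grow to the right and rows downward; lengths in m; the calibration is good to about 2 mm. A picture is of the moment at which its call begins. camera_model takes no time and is no camera call.
- ticket.close_job(): hands the job in; it is judged then, once.
The state is a dict: "t": time; "q": joint angles; "dq": joint speeds; "joint_torque": joint torques, N m; "tool_pos": TCP position; "orientation": TCP orientation; "force": force on the tool from outside, world axes, zero at the start; "wrist_torque": the same for the moment, N m; "opening": finger opening in m; "gripper_force": force on a finger pad.
Only numpy, scipy, OpenCV 4.12 (cv2) and the standard library are available. Lean on these libraries where they do the work, as an engineer would, in place of code of your own. Each camera call takes 0.05 s, during which the arm holds its last target. There are 200 camera calls.

### The job

Build the drying stack on the drying base: lay the dark board (red ends) centred lengthwise across the two bearers, then put the two stickers crosswise on it, one directly above each bearer and square to the board. Lay the pale board (blue ends) on the stickers straight above the dark one, and last of all set the plain brown block upright on its narrow long face, as it starts, lengthwise along the middle of the pale board as a weight. Leave the tin dish, the reel of tape and the mallet where they are.

Things in the scene. Friction and masses are not known exactly. Their poses are not given: they have to be found in the camera images.
- drying_base: Drying base, fixed to the bench: plywood plate 110 x 210 x 10 mm with two pale wooden bearers (cross strips, each 110 mm long in x, 24 mm wide, 20 mm high) fixed on it, centred at y = +60 and y = -60 mm. Bearer tops are 30 mm above the bench, flat and level. Origin: centre of the plate's underside; x across, y along its length (through both bearers), z up.
- dark_board: Dark brown board, 60 wide x 200 long x 25 mm thick, red wax on both ends, about 0.2 kg. Starts flat on the bench, pointing roughly away from the robot. Origin: centre of its underside; x across the width, y along the length, z up (either way round is the same). In the finished stack its underside is 30 mm above the bench.
- pale_sticker: Sticker: straight pale wooden strip, 20 x 110 x 20 mm (width, length, height), 40 g. Starts flat on the bench, pointing roughly away from the robot. Origin: centre of its underside; x across the width, y along the length, z up (either way round is the same). The two stickers are interchangeable; stacked, its length lies along the base's x, underside 55 mm above the bench.
- black_sticker: Sticker: straight black plastic strip, the same size and weight as the pale one. Starts flat on the bench, pointing roughly away from the robot. Origin: centre of its underside; x across the width, y along the length, z up (either way round is the same). 
- pale_board: Pale board, 60 wide x 200 long x 25 mm thick, blue wax on both ends, about 0.2 kg. Starts flat on the bench, pointing roughly away from the robot. Origin: centre of its underside; x across the width, y along the length, z up (either way round is the same). In the stack its underside is 75 mm above the bench.
- weight_block: Plain brown wooden block, 37 wide x 160 long x 70 mm high, about 0.5 kg, standing on its 37 x 160 mm face. Starts on the bench, long axis pointing roughly away from the robot. Origin: centre of its underside; x across the width, y along the length, z up (either way round is the same). In the stack its underside is 100 mm above the bench.
- tin_dish: Bright tin dish, 109 mm across, 36 mm high, on the left; leave it alone. Origin: centre of its underside.
- tape_reel: Dark reel of edging tape lying flat, 128 mm across, 35 mm high, on the left; leave it alone. Origin: centre of its underside.
- mallet: Wooden mallet lying flat, 116 x 276 x 66 mm, on the right; leave it alone. Origin: centre of its underside.
Not all that is in view belongs to the job. There is more than one size of the pale_sticker; the job needs the larger.

How it is judged:
By the outcome, as a careful person would: the job done as asked, in the order asked, and still so for the second after the job is handed in, with the robot touching nothing.
It also fails if it takes over 144 s, if anything falls off the work surface, if the arm or the gripper's body presses on something with over 40 N, if the wrist force passes 120 N, or if a joint passes its speed limit or range.

## Working session

There is one attempt and no reset: what is moved stays moved. The work goes in short steps, Python scripts to look and compute and a tool call to move; the robot and the scene stay as the last step left them, time stands still between calls to the robot, and variables do not carry over. Pictures are saved under pics/ and viewed, at most 14 in all, crops included, and the job is handed in when it is done.

Besides the shell and the picture viewer there is one more tool, called after "Request:" as name(argument=value, ...), one argument or row to a line, values as JSON. arm_command: Moves the arm, as the interface text tells. Its arguments: {"type":"object","properties":{"deltas":{"type":"array"},"gripper":{"type":"number"},"squeeze":{"type":"number"}},"required":["deltas"]}

```bash
ls; mkdir -p pics
python3 - <<'E'
from plant import monitor, eyes, ticket
import cv2
for n in("scene","top"):
    cv2.imwrite(f"pics/{n}0.png",eyes.read_camera(n)); print(eyes.camera_model(n))
print(monitor.read_state())
E
```

```text
pics
{'fx': 438.84317950119294, 'fy': 438.84317950119294, 'cx': 275.5833747661936, 'cy': 206.45838136601003, 'k1': -0.03721723241735604, 'rvec': array([ 2.05555593, -0.76691677,  0.43976715]), 'tvec': array([-0.39153929,  0.21861911,  1.19604617])}
{'fx': 508.15699988585754, 'fy': 508.15699988585754, 'cx': 284.8130977367309, 'cy': 206.06728083232585, 'k1': -0.021368688168388644, 'rvec': array([ 1.45218765, -2.50119495,  0.49728312]), 'tvec': array([0.22090231, 0.43699299, 1.62285871])}
{'t': 0.1, 'q': array([-1.37137618e+00,  1.31065846e-01,  1.48919340e+00,  1.42106599e-05,
        1.52299514e+00, -8.53747146e-02]), 'dq': array([-0.00134909, -0.00099017, -0.00310492, -0.00075338,  0.00118378,
       -0.00055275]), 'joint_torque': array([ 1.30668468e-03, -5.61341929e+01, -4.93095767e+01,  7.71426922e-02,
        2.90175725e-02, -2.17341255e-05]), 'tool_pos': array([ 0.16850444, -0.57525788,  0.18749157]), 'orientation': array([-3.10815246e+00, -4.45607786e-01,  1.26436608e-04]), 'force': array([ 0.59209112,  0.03746839, -0.72401307]), 'wrist_torque': array([0.000913  , 0.04813171, 0.00575185]), 'gripper_force': 0.0, 'opening': 0.09289713044415142}
```

View pics/top0.png

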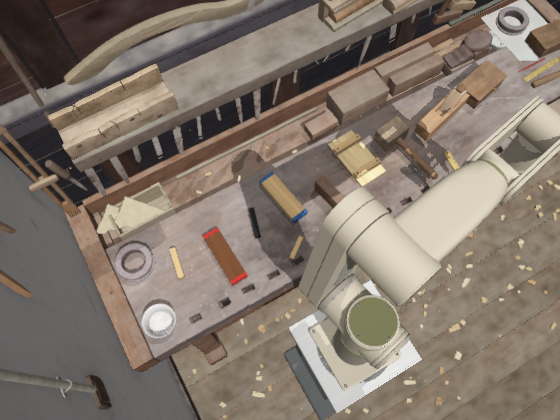

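View pics/scene0.png

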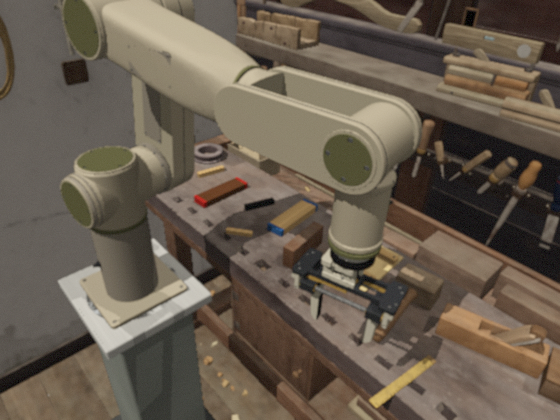

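```bash
cat > h.py <<'E'
import numpy as np, cv2
from plant import monitor, eyes, ticket
def cam(n):
    m=eyes.camera_model(n); K=np.array([[m['fx'],0,m['cx']],[0,m['fy'],m['cy']],[0,0,1.]])
    return K,np.array([m['k1'],0,0,0,0.]),m['rvec'],m['tvec']
def proj(P,n="top"):
    K,d,r,t=cam(n); return cv2.projectPoints(np.asarray(P,float).reshape(-1,1,3),r,t,K,d)[0][:,0]
def unproj(uv,z,n="top"):
    K,d,r,t=cam(n); R=cv2.Rodrigues(r)[0]
    p=cv2.undistortPoints(np.asarray(uv,float).reshape(-1,1,2),K,d)[:,0]
    ray=np.c_[p,np.ones(len(p))]@R; c=-R.T@t
    return c+ray*((z-c[2])/ray[:,2])[:,None]
def bird(img,z,x0,x1,y0,y1,s,n="top"):
    # s m/px; up = +x, left = +y ; col c -> y=y1-c*s, row r -> x=x1-r*s
    X,Y=np.meshgrid(np.arange(x1,x0,-s),np.arange(y1,y0,-s),indexing='ij')
    uv=proj(np.c_[X.ravel(),Y.ravel(),np.full(X.size,z)],n).reshape(*X.shape,2).astype(np.float32)
    return cv2.remap(img,uv[...,0],uv[...,1],cv2.INTER_CUBIC)
E
python3 - <<'E'
from h import *
im=cv2.imread("pics/top0.png")
b=bird(im,0.025,0.25,0.9,-0.45,0.75,0.0015)
for i in range(0,12): 
    c=int((0.75-(0.7-0.1*i))/.0015); cv2.line(b,(c,0),(c,5),(0,255,255),1)
for i in range(7):
    r=int((0.9-(0.9-0.1*i))/.0015); cv2.line(b,(0,r),(5,r),(0,255,255),1)
cv2.imwrite("pics/b0.png",b);print(b.shape)
E
```

```text
(434, 800, 3)
```

View pics/b0.png

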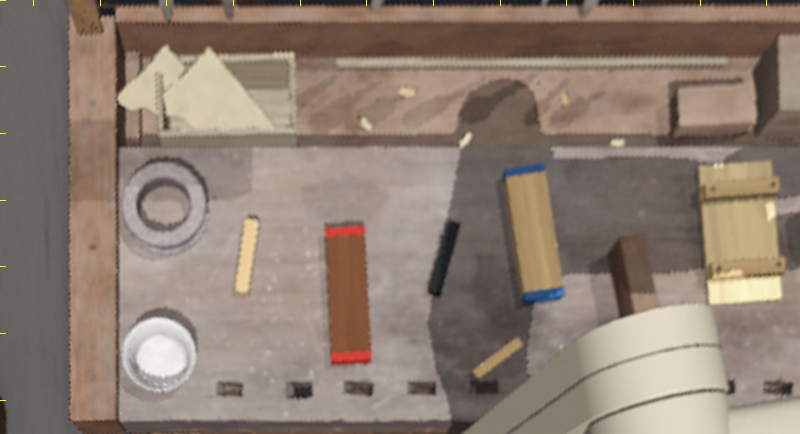

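The rectified view is clear. The dark board is at about (348,294), the pale sticker at (246,256), the black sticker at (444,258), the pale board at (534,233) and the base at (740,230). The arm covers part of the block at (632,275). The short stick at (497,358) is the decoy.

Request:
arm_command(
  deltas=[
    [[2.7, 3.1, 0.3, 0, 0, -1.2], [2.7, 3.1, 0.3, 0, 0, -1.2], [2.7, 3.1, 0.3, 0, 0, -1.2], [2.7, 3.1, 0.3, 0, 0, -1.2], [2.7, 3.1, 0.3, 0, 0, -1.2], [2.7, 3.1, 0.3, 0, 0, -1.2], [2.7, 3.1, 0.3, 0, 0, -1.2], [2.7, 3.1, 0.3, 0, 0, -1.2], [2.7, 3.1, 0.3, 0, 0, -1.2], [2.7, 3.1, 0.3, 0, 0, -1.2], [2.7, 3.1, 0.3, 0, 0, -1.2], [2.7, 3.1, 0.3, 0, 0, -0.4]],
  ],
  gripper=1,
  squeeze=30,
)

```text
t: 1.1
tool_pos: [0.4934, -0.2019, 0.2243]
orientation: [-3.141, -0.073, 0.001]
force: [0.3, -1.5, 0.1]
opening: 0.0929
gripper_force: 0.0
```

Request:
arm_command(
  deltas=[
    [[-0.3, 4.1, 0, 0, 0, 0], [-0.3, 4.1, 0, 0, 0, 0], [-0.3, 4.1, 0, 0, 0, 0], [-0.3, 4.1, 0, 0, 0, 0], [-0.3, 4.1, 0, 0, 0, 0], [-0.3, 4.1, 0, 0, 0, 0], [-0.3, 4.1, 0, 0, 0, 0], [-0.3, 4.1, 0, 0, 0, 0], [-0.3, 4.1, 0, 0, 0, 0], [-0.3, 4.1, 0, 0, 0, 0], [0, 0, 0, 0, 0, 0]],
  ],
)

```text
t: 2.02
tool_pos: [0.4607, 0.2127, 0.2239]
orientation: [-3.138, -0.084, 0.002]
force: [1.1, 1.0, -0.0]
opening: 0.0931
gripper_force: 0.0
```

```bash
cat >> h.py <<'E'
from scipy.optimize import minimize
S=6
def box(x,y,a,dims,z0=0):
    w,l,h=dims; c,s=np.cos(a),np.sin(a)
    return np.array([[x+c*u-s*v, y+s*u+c*v, z0+k] for u in(-w/2,w/2) for v in(-l/2,l/2) for k in(0,h)])
def hullmask(P,org,shape,n):
    uv=((proj(P,n)-org+.5)*S*16).astype(np.int32)
    m=np.zeros(shape,np.uint8); cv2.fillConvexPoly(m,cv2.convexHull(uv),1,shift=4); return m
def fit(img,dims,x,y,a,z0=0,n="top",tag=None,pad=14):
    """a: yaw of box x axis; fits silhouette with grabCut mask; returns x,y,yaw deg,IoU"""
    uv=proj(box(x,y,a,dims,z0),n); lo=np.floor(uv.min(0)).astype(int)-pad; hi=np.ceil(uv.max(0)).astype(int)+pad
    crop=img[lo[1]:hi[1],lo[0]:hi[0]]; big=cv2.resize(crop,None,fx=S,fy=S,interpolation=cv2.INTER_CUBIC)
    hm=hullmask(box(x,y,a,dims,z0),lo,big.shape[:2],n)
    k=lambda r:cv2.getStructuringElement(cv2.MORPH_ELLIPSE,(2*r+1,2*r+1))
    g=np.full(hm.shape,cv2.GC_BGD,np.uint8); g[cv2.dilate(hm,k(4*S))>0]=cv2.GC_PR_BGD
    g[hm>0]=cv2.GC_PR_FGD; g[cv2.erode(hm,k(int(1.5*S)))>0]=cv2.GC_FGD
    cv2.grabCut(big,g,None,np.zeros((1,65)),np.zeros((1,65)),4,cv2.GC_INIT_WITH_MASK)
    m=((g==1)|(g==3)).astype(np.uint8)
    def cost(p):
        q=hullmask(box(p[0]/1e3,p[1]/1e3,p[2]/100,dims,z0),lo,m.shape,n); return 1-(q&m).sum()/max(1,(q|m).sum())
    p0=np.array([x*1e3,y*1e3,a*100]); sim=np.vstack([p0,p0+np.diag([6,6,6.])])
    r=minimize(cost,p0,method="Nelder-Mead",options=dict(initial_simplex=sim,xatol=.02,fatol=1e-5))
    if tag:
        q=hullmask(box(r.x[0]/1e3,r.x[1]/1e3,r.x[2]/100,dims,z0),lo,m.shape,n)
        for mm,c in((m,(0,255,255)),(q,(0,0,255))): cv2.drawContours(big,cv2.findContours(mm,0,2)[0],-1,c,1)
        cv2.imwrite(f"pics/fit_{tag}.png",big)
    return np.round([r.x[0]/1e3,r.x[1]/1e3,np.degrees(r.x[2]/100),1-r.fun],4)
def st():
    s=monitor.read_state(); R=cv2.Rodrigues(s['orientation'])[0]
    print("t%.2f"%s['t'],"pos",s['tool_pos'].round(4),"ydir",np.degrees(np.arctan2(R[1,1],R[0,1])).round(2),"z",R[:,2].round(4),"q",s['q'].round(2),"F",s['force'].round(1),"open",round(s['opening'],4),"gf",round(s['gripper_force'],1))
E
python3 - <<'E'
from h import *
st()
im=eyes.read_camera("top"); cv2.imwrite("pics/top1.png",im)
b=bird(im,0.025,0.25,0.9,-0.45,0.75,0.0015); cv2.imwrite("pics/b1.png",b)
im0=cv2.imread("pics/top0.png")
D=np.radians
print("dark",fit(im0,(.06,.2,.025),.459,.228,D(-87),tag="dark"))
print("pst",fit(im0,(.02,.11,.02),.516,.381,D(-97),tag="pst"))
print("bst",fit(im0,(.02,.11,.02),.513,.084,D(-104),tag="bst"))
print("pb",fit(im0,(.06,.2,.025),.55,-.05,D(-82),tag="pb"))
E
```

```text
t2.02 pos [0.4607 0.2127 0.2239] ydir -86.94 z [-0.0012  0.0026 -1.    ] q [ 0.33 -0.13  1.69  0.    1.59  1.85] F [ 1.1  1.  -0. ] open 0.0931 gf 0.0
dark [  0.4616   0.2286 -87.0846   0.9758]
pst [  0.522    0.3813 -98.3886   0.9308]
bst [ 5.181000e-01  8.320000e-02 -1.056374e+02  9.232000e-01]
pb [ 5.53200e-01 -5.12000e-02 -8.08602e+01  9.80400e-01]
```

View pics/b1.png

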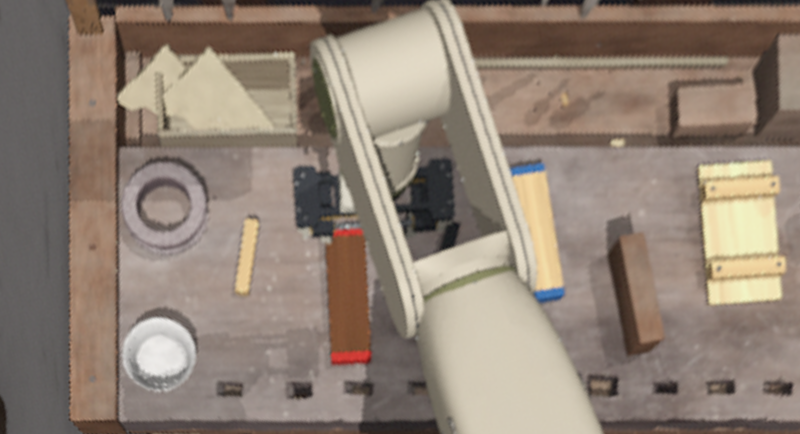

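```bash
cat > basefit.py <<'E'
import h; from h import *
def umask(p,org,shape):
    x,y,a=p; c,s=np.cos(a),np.sin(a)
    m=hullmask(box(x,y,a,(.11,.21,.01)),org,shape,"top")
    for v in(.06,-.06): m|=hullmask(box(x-s*v,y+c*v,a,(.11,.024,.02),.01),org,shape,"top")
    return m
def basefit(img,x,y,a,tag):
    # reuse fit() by swapping in the union silhouette
    old=h.hullmask; h.box=lambda x,y,a,d,z0=0:(x,y,a); 
    oldp=h.proj; bx=box(x,y,a,(.11,.21,.03))
    h.hullmask=lambda P,o,s,n:(setattr(h,'box',obox),setattr(h,'proj',oldp),umask(P,o,s),setattr(h,'box',lambda x,y,a,d,z0=0:(x,y,a)))[2]
    h.proj=lambda P,n="top":oldp(bx,n)
    r=h.fit(img,(.11,.21,.03),x,y,a,tag=tag); h.hullmask=old;h.proj=oldp;h.box=obox; return r
obox=h.box
E
python3 - <<'E'
from basefit import *
D=np.radians; im=cv2.imread("pics/top1.png")
print("base",basefit(im,.555,-.36,D(-86.5),"base"))
print("blk",fit(im,(.037,.16,.07),.47,-.21,D(-82),tag="blk"))
print("pb",fit(im,(.06,.2,.025),.55,-.05,D(-82)))
fs=[cv2.resize(cv2.imread(f"pics/fit_{t}.png"),None,fx=.6,fy=.6) for t in("base","blk","dark","pst","bst")]
c=np.zeros((600,800,3),np.uint8);x=y=rh=0
for f in fs:
    f=f[:300,:400]
    if x+f.shape[1]>800:x=0;y+=rh;rh=0
    hh=min(f.shape[0],600-y);c[y:y+hh,x:x+f.shape[1]]=f[:hh];x+=f.shape[1];rh=max(rh,hh)
cv2.imwrite("pics/fits.png",c)
E
```

```text
base [  0.5596  -0.3649 -85.8426   0.9803]
blk [  0.4595  -0.2034 -81.4599   0.8016]
pb [ 5.54600e-01 -5.11000e-02 -8.04297e+01  9.19000e-01]
```

View pics/fits.png

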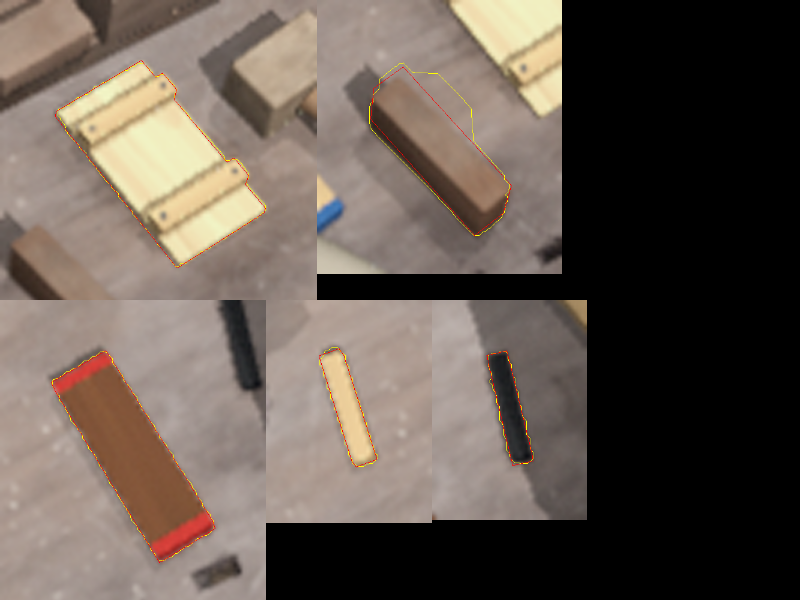

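Request:
arm_command(
  deltas=[
    [[0, 1.6, -3.6, 0, 0, 0], [0, 0, -4.1, 0, 0, 0], [0, 0, -4.1, 0, 0, 0], [0, 0, -4.1, 0, 0, 0], [0, 0, -3.0, 0, 0, 0], [0, 0, -1.5, 0, 0, 0], [0, 0, 0, 0, 0, 0]],
  ],
)

```text
t: 2.65
tool_pos: [0.4587, 0.2194, 0.0153]
orientation: [3.137, 0.073, -0.013]
force: [-1.5, 0.0, -0.4]
opening: 0.093
gripper_force: 0.0
```

The fits are tight for the base, dark board and both stickers. The block's mask leaked, so I'll refit it later. Next I correct the 9 mm y error, then grip.

Request:
arm_command(
  deltas=[
    [[0.15, 0.5, 0, 0, 0, 0], [0.15, 0.4, -0.4, 0, 0, 0], [0, 0, -0.3, 0, 0, 0], [0, 0, 0, 0, 0, 0]],
  ],
)

```text
t: 2.98
tool_pos: [0.4668, 0.2317, 0.0145]
orientation: [-3.14, -0.075, -0.003]
force: [0.0, -0.2, -0.5]
opening: 0.0932
gripper_force: 0.0
```

```bash
python3 -c "
from h import *
st()"
```

```text
t2.98 pos [0.4668 0.2317 0.0145] ydir -87.27 z [ 2.e-03  8.e-04 -1.e+00] q [0.36 0.07 1.88 0.   1.19 1.89] F [ 0.  -0.2 -0.5] open 0.0932 gf 0.0
```

Request:
arm_command(
  deltas=[
    [[-0.25, -0.15, -0.3, 0, 0, 0], [-0.25, -0.15, -0.2, 0, 0, 0], [0, 0, 0, 0, 0, 0], [0, 0, 0, 0, 0, 0], [0, 0, 0, 0, 0, 0]],
  ],
)

```text
t: 3.4
tool_pos: [0.4606, 0.2281, 0.0086]
orientation: [-3.141, -0.074, -0.0]
force: [-0.7, -0.1, -0.5]
opening: 0.0931
gripper_force: 0.0
```

```bash
python3 -c "
from h import *
st()"
```

```text
t3.40 pos [0.4606 0.2281 0.0086] ydir -87.28 z [ 2.e-04  1.e-04 -1.e+00] q [0.36 0.07 1.9  0.   1.17 1.88] F [-0.7 -0.1 -0.5] open 0.0931 gf 0.0
```

Request:
arm_command(
  deltas=[
    [[0, 0, 0, 0, 0, 0], [0, 0, 0, 0, 0, 0], [0, 0, 0, 0, 0, 0], [0, 0, 0, 0, 0, 0], [0, 0, 0, 0, 0, 0], [0, 0, 0, 0, 0, 0], [0, 0, 1, 0, 0, 0], [0, 0, 2, 0, 0, 0], [0, 0, 3, 0, 0, 0], [0, 0, 3, 0, 0, 0], [0, 0, 3, 0, 0, 0], [0, 0, 1, 0, 0, 0]],
  ],
  gripper=-1,
  squeeze=40,
)

```text
t: 4.4
tool_pos: [0.4632, 0.2292, 0.1445]
orientation: [-3.138, -0.075, -0.011]
force: [0.6, 0.2, 1.5]
opening: 0.0176
gripper_force: 0.0
```

Run:
```python
from h import *
st()
im=eyes.read_camera("top"); cv2.imwrite("pics/top2.png",im)
b=bird(im,0.025,0.25,0.9,-0.45,0.75,0.0015); 
im2=eyes.read_camera("scene"); cv2.imwrite("pics/sc2.png",im2)
cv2.imwrite("pics/c2.png",np.vstack([b[100:400,100:660],im2[100:300]]))
```

```text
t4.40 pos [0.4632 0.2292 0.1445] ydir -87.28 z [ 0.0071  0.0027 -1.    ] q [ 0.36 -0.08  1.78  0.    1.43  1.88] F [0.6 0.2 1.5] open 0.0176 gf 0.0
```

View pics/c2.png

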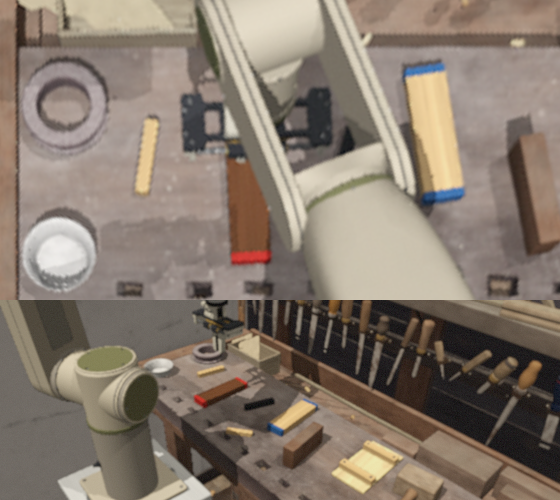

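Run:
```python
from h import *
D=np.radians; a=cv2.imread("pics/scene0.png"); b=cv2.imread("pics/sc2.png")
for i in(a,b): print("dark",fit(i,(.06,.2,.025),.4616,.2286,D(-87),n="scene",tag="sd"))
print("blk",fit(b,(.037,.16,.07),.465,-.21,D(-82),n="scene",tag="sblk",pad=20))
print("pb",fit(b,(.06,.2,.025),.554,-.051,D(-80.5),n="scene"))
t=cv2.imread("pics/top1.png")
for p in(6,8,10): print("blk top",fit(t,(.037,.16,.07),.465,-.21,D(-82),pad=p,tag="blk"))
```

```text
dark [  0.4629   0.2301 -87.0929   0.9323]
dark [  0.4627   0.2304 -87.2981   0.9325]
blk [  0.4575  -0.2046 -83.7976   0.9156]
pb [ 5.56000e-01 -5.07000e-02 -8.08737e+01  9.66700e-01]
blk top [  0.4574  -0.2029 -81.4705   0.9183]
blk top [  0.4574  -0.2029 -81.4705   0.9081]
blk top [  0.4575  -0.2023 -80.9041   0.8214]
```

Request:
arm_command(
  deltas=[
    [[-0.05, 0, -3, 0, 0, 0], [-0.05, 0, -3, 0, 0, 0], [0, 0, -3, 0, 0, 0], [0, 0, -1, 0, 0, 0], [0, 0, 0, 0, 0, 0], [0, 0, 0, 0, 0, 0]],
  ],
  gripper=1,
)

```text
t: 5.0
tool_pos: [0.4587, 0.2278, 0.0377]
orientation: [3.14, 0.075, -0.004]
force: [0.4, 1.2, 1.0]
opening: 0.0448
gripper_force: 0.0
```

Request:
arm_command(
  deltas=[
    [[0.2, 0.05, 0, 0, 0, 0], [0, 0, 0, 0, 0, 0], [0, 0, 0, 0, 0, 0], [0, 0, 0, 0, 0, 0], [0, 0, 0, 0, 0, 0], [0, 0, 0, 0, 0, 0], [0, 0, 0, 0, 0, 0], [0, 0, -1.5, 0, 0, 0], [0, 0, -1.5, 0, 0, 0], [0, 0, 0, 0, 0, 0], [0, 0, 0, 0, 0, 0]],
  ],
  gripper=1,
)

```text
t: 5.92
tool_pos: [0.4605, 0.2283, 0.0077]
orientation: [3.14, 0.075, -0.004]
force: [-0.7, -0.7, 0.7]
opening: 0.0931
gripper_force: 0.0
```

Request:
arm_command(
  deltas=[
    [[0, 0, 0, 0, 0, 0], [0, 0, 0, 0, 0, 0], [0, 0, 0, 0, 0, 0], [0, 0, 0, 0, 0, 0], [0, 0, 0, 0, 0, 0], [0, 0, 0, 0, 0, 0], [0, 0, 0, 0, 0, 0], [0, 0, 0, 0, 0, 0], [0, 0, 0, 0, 0, 0]],
  ],
  gripper=-1,
  squeeze=40,
)

```text
t: 6.67
tool_pos: [0.4616, 0.2286, 0.0084]
orientation: [3.141, 0.074, -0.0]
force: [0.6, -0.2, -0.7]
opening: 0.0377
gripper_force: 0.0
```

Run:
```python
from h import *
s=monitor.read_state();st();p=s['tool_pos']
im=eyes.read_camera("scene");print(proj(p,"scene"),proj(p))
u=proj(p,"scene")[0].astype(int)
cv2.circle(im,tuple(int(v) for v in u),1,(0,255,0),-1)
c=im[90:270,110:350]
t=eyes.read_camera("top");w=proj(p)[0].astype(int);cv2.circle(t,tuple(int(v) for v in w),1,(0,255,0),-1)
d=t[w[1]-60:w[1]+60,w[0]-80:w[0]+80]
cv2.imwrite("pics/c3.png",np.hstack([cv2.resize(c,(400,300),interpolation=3),cv2.resize(d,(400,300),interpolation=3)]))
```

```text
t6.67 pos [0.4616 0.2286 0.0084] ydir -87.28 z [-0.e+00 -1.e-04 -1.e+00] q [ 0.36  0.07  1.9  -0.    1.18  1.88] F [ 0.6 -0.2 -0.7] open 0.0377 gf 0.0
[[220.93886905 192.60377024]] [[224.34363651 255.80780355]]
```

View pics/c3.png

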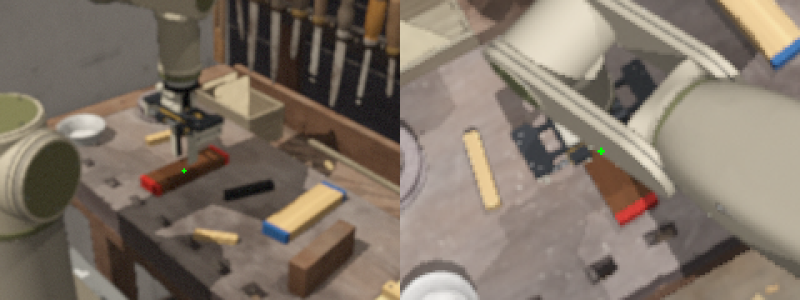

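Run:
```python
from h import *
im=eyes.read_camera("scene")
cv2.imwrite("pics/c4.png",cv2.resize(im[120:220,170:290],(720,600),interpolation=cv2.INTER_CUBIC))
```

```text
(no output)
```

View pics/c4.png

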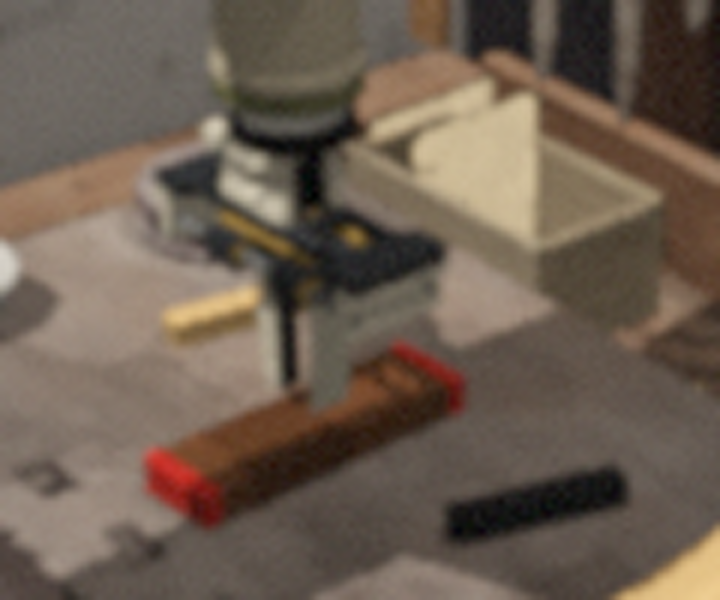

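Run:
```python
from h import *
for z in(0.008,.015,.02,.025,.03,.035,.04):
    print(z,((proj([[.4616,.202,z],[.4616,.255,z],[.455,.202,z]],"scene")-[170,120])*6).round(0).tolist())
```

```text
0.008 [[332.0, 454.0], [280.0, 419.0], [323.0, 458.0]]
0.015 [[331.0, 445.0], [280.0, 409.0], [322.0, 448.0]]
0.02 [[331.0, 437.0], [279.0, 402.0], [322.0, 441.0]]
0.025 [[331.0, 430.0], [279.0, 395.0], [322.0, 434.0]]
0.03 [[330.0, 423.0], [278.0, 388.0], [321.0, 427.0]]
0.035 [[330.0, 416.0], [278.0, 381.0], [321.0, 420.0]]
0.04 [[330.0, 409.0], [278.0, 373.0], [321.0, 412.0]]
```

The fingertips, at about (330,405) and (288,390) in the crop, sit above the board. Their true height is 25–30 mm more than reported, so I'll open and go down while watching the force.

Request:
arm_command(
  deltas=[
    [[0, 0, 0, 0, 0, 0], [0, 0, 0, 0, 0, 0], [0, 0, 0, 0, 0, 0], [0, 0, 0, 0, 0, 0], [0, 0, 0, 0, 0, 0], [0, 0, 0, 0, 0, 0], [0, 0, 0, 0, 0, 0], [0, 0, -0.5, 0, 0, 0], [0, 0, -0.5, 0, 0, 0], [0, 0, -0.5, 0, 0, 0], [0, 0, 0, 0, 0, 0], [0, 0, 0, 0, 0, 0]],
  ],
  gripper=1,
)

```text
t: 7.82
tool_pos: [0.4609, 0.2284, -0.0074]
orientation: [3.14, 0.075, -0.002]
force: [-0.2, 0.1, -0.0]
opening: 0.0928
gripper_force: 0.0
```

Request:
arm_command(
  deltas=[
    [[0, 0, -0.3, 0, 0, 0], [0, 0, -0.2, 0, 0, 0], [0, 0, 0, 0, 0, 0], [0, 0, 0, 0, 0, 0]],
  ],
)

```text
t: 8.15
tool_pos: [0.4615, 0.2286, -0.0117]
orientation: [3.141, 0.074, -0.0]
force: [-0.1, -0.8, -0.8]
opening: 0.0931
gripper_force: 0.0
```

Run:
```python
from h import *
st()
im=eyes.read_camera("scene")
cv2.imwrite("pics/c5.png",cv2.resize(im[120:220,170:290],(720,600),interpolation=cv2.INTER_CUBIC))
```

```text
t8.15 pos [ 0.4615  0.2286 -0.0117] ydir -87.28 z [-2.e-04 -1.e-04 -1.e+00] q [0.36 0.1  1.91 0.   1.14 1.88] F [-0.1 -0.8 -0.8] open 0.0931 gf 0.0
```

View pics/c5.png

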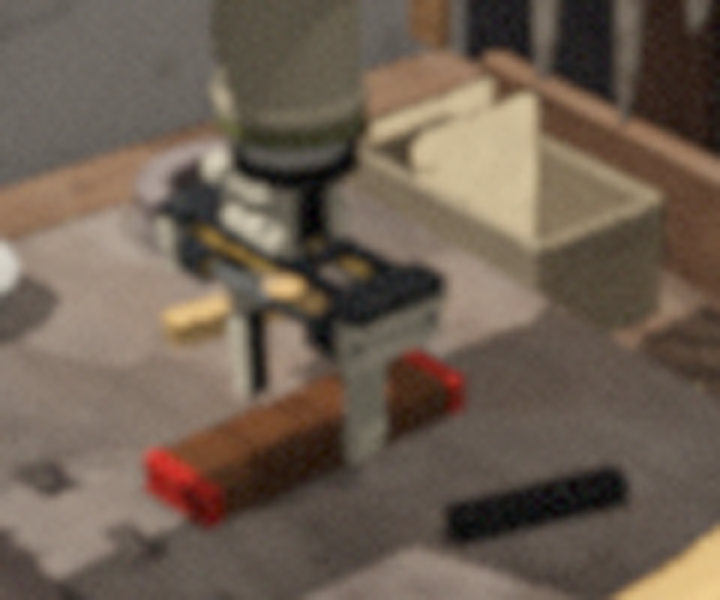

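Confirmed: reported z is about 27 mm too low, since the finger tip at (362,462) works out to roughly 15 mm up. I'll go 8 mm lower and grip.

Request:
arm_command(
  deltas=[
    [[0, 0, -0.3, 0, 0, 0], [0, 0, -0.3, 0, 0, 0], [0.05, 0, -0.2, 0, 0, 0], [0, 0, 0, 0, 0, 0]],
  ],
)

```text
t: 8.53
tool_pos: [0.4616, 0.2284, -0.0203]
orientation: [3.14, 0.074, -0.002]
force: [0.5, -0.0, -0.2]
opening: 0.0932
gripper_force: 0.0
```

Request:
arm_command(
  deltas=[
    [[0, 0, 0, 0, 0, 0], [0, 0, 0, 0, 0, 0], [0, 0, 0, 0, 0, 0], [0, 0, 0, 0, 0, 0], [0, 0, 0, 0, 0, 0], [0, 0, 0, 0, 0, 0], [0, 0, 0, 0, 0, 0], [0, 0, 0, 0, 0, 0], [0, 0, 0, 0, 0, 0]],
  ],
  gripper=-1,
)

```text
t: 9.28
tool_pos: [0.4622, 0.2287, -0.0195]
orientation: [-3.141, -0.074, -0.0]
force: [0.2, -0.5, 0.0]
opening: 0.0599
gripper_force: 40.0
```

Request:
arm_command(
  deltas=[
    [[0, 0, 1, 0, 0, 0], [0, 0, 2.5, 0, 0, 0], [0, 0, 4, 0, 0, 0], [0, 0, 3, 0, 0, 0.7], [0, -2, 2, 0, 0, 0.7], [0.4, -4, 0, 0, 0, 0], [0.6, -4, 0, 0, 0, 0], [0.7, -4, 0, 0, 0, 0], [0.7, -4, 0, 0, 0, 0], [0.7, -4, 0, 0, 0, 0], [0.7, -4, 0, 0, 0, 0], [0.7, -4, 0, 0, 0, 0]],
  ],
)

```text
t: 10.28
tool_pos: [0.5068, -0.0733, 0.106]
orientation: [3.14, 0.113, 0.0]
force: [1.6, 0.3, -3.1]
opening: 0.0596
gripper_force: 40.0
```

Request:
arm_command(
  deltas=[
    [[0.7, -4, 0, 0, 0, 0], [0.7, -4, 0, 0, 0, 0], [0.7, -4, 0, 0, 0, 0], [0.7, -4, 0, 0, 0, 0], [0.7, -4, 0, 0, 0, 0], [0.7, -4, 0, 0, 0, 0], [0.7, -4, 0, 0, 0, 0], [0.3, -1.3, 0, 0, 0, 0], [0, 0, 0, 0, 0, 0], [0, 0, 0, 0, 0, 0], [0, 0, 0, 0, 0, 0], [0, 0, 0, 0, 0, 0]],
  ],
)

```text
t: 11.28
tool_pos: [0.5591, -0.3627, 0.1054]
orientation: [-3.139, -0.115, 0.001]
force: [-0.2, 0.3, -1.7]
opening: 0.06
gripper_force: 40.0
```

Run:
```python
from h import *
st()
im=eyes.read_camera("scene"); cv2.imwrite("pics/sc3.png",im)
s=monitor.read_state();p=s['tool_pos'];R=cv2.Rodrigues(s['orientation'])[0];a=np.arctan2(R[1,1],R[0,1])
print("held board in scene:",fit(im,(.06,.2,.025),p[0],p[1],a,z0=p[2]+.0195,n="scene",tag="held"))
print("pst",fit(im,(.02,.11,.02),.522,.381,np.radians(-98),n="scene",tag="pst"))
print("bst",fit(im,(.02,.11,.02),.518,.083,np.radians(-105.6),n="scene",tag="pst"))
t=eyes.read_camera("top"); cv2.imwrite("pics/top3.png",t)
print("held board in top:",fit(t,(.06,.2,.025),p[0],p[1],a,z0=p[2]+.0195,tag="heldt"))
A=cv2.imread("pics/fit_held.png");B=cv2.imread("pics/fit_heldt.png");print(A.shape,B.shape)
c=np.zeros((600,800,3),np.uint8)
for f,x in((A,0),(B,400)):
    k=min(400/f.shape[1],600/f.shape[0]);f=cv2.resize(f,None,fx=k,fy=k);c[:f.shape[0],x:x+f.shape[1]]=f[:,:400]
cv2.imwrite("pics/held.png",c)
```

```text
t11.28 pos [ 0.5591 -0.3627  0.1054] ydir -85.81 z [-4.e-04  7.e-04 -1.e+00] q [-0.65  0.36  1.38  0.    1.41  0.84] F [-0.2  0.3 -1.7] open 0.06 gf 40.0
held board in scene: [  0.5581  -0.3613 -85.1653   0.8953]
pst [  0.5243   0.3841 -99.1049   0.942 ]
bst [ 5.185000e-01  8.350000e-02 -1.045889e+02  9.081000e-01]
held board in top: [  0.5558  -0.3607 -83.6123   0.7549]
(456, 534, 3) (498, 474, 3)
```

View pics/held.png

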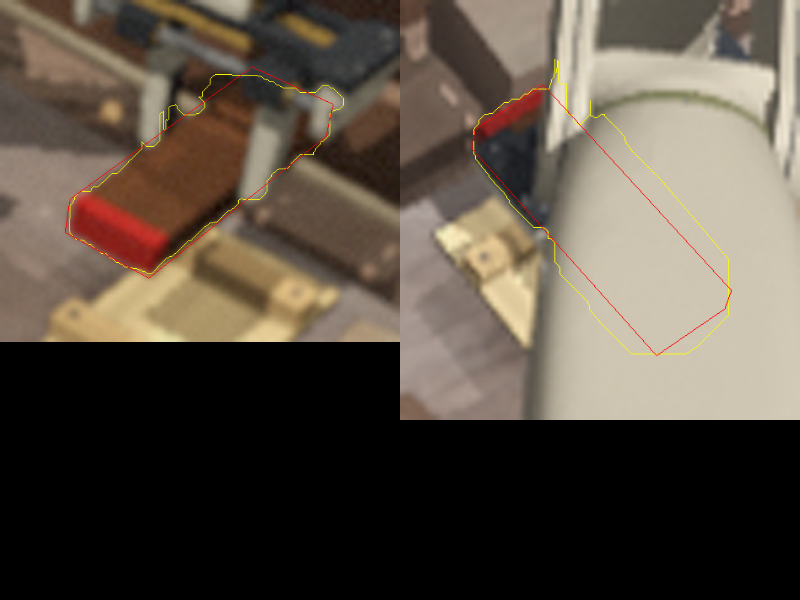

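The held board's near end (100,240 in the crop) lies over the base, and its fit agrees with the TCP in xy within about 1 mm. Lowering now.

Request:
arm_command(
  deltas=[
    [[0, -0.2, -1, 0, 0, 0], [0, 0, -2, 0, 0, 0], [0, 0, -2, 0, 0, 0], [0, 0, -2, 0, 0, 0], [0, 0, -1, 0, 0, 0], [0, 0, -0.6, 0, 0, 0], [0, 0, -0.4, 0, 0, 0], [0, 0, 0, 0, 0, 0], [0, 0, 0, 0, 0, 0], [0, 0, 0, 0, 0, 0]],
  ],
)

```text
t: 12.22
tool_pos: [0.56, -0.367, 0.017]
orientation: [3.138, 0.113, 0.003]
force: [0.7, -0.1, -1.9]
opening: 0.0597
gripper_force: 40.0
```

```bash
python3 -c "
from h import *
st()"
```

```text
t12.22 pos [ 0.56  -0.367  0.017] ydir -85.88 z [ 0.0018 -0.0014 -1.    ] q [-0.66  0.44  1.44  0.    1.26  0.84] F [ 0.7 -0.1 -1.9] open 0.0597 gf 40.0
```

Request:
arm_command(
  deltas=[
    [[0, 0.15, -0.3, 0, 0, 0], [0, 0, -0.15, 0, 0, 0], [0, 0, -0.1, 0, 0, 0], [0, 0, 0, 0, 0, 0], [0, 0, 0, 0, 0, 0]],
  ],
)

```text
t: 12.63
tool_pos: [0.5594, -0.3649, 0.0106]
orientation: [3.139, 0.113, 0.001]
force: [-2.0, 1.4, 4.3]
opening: 0.0593
gripper_force: 40.0
```

Request:
arm_command(
  deltas=[
    [[0, 0, 0, 0, 0, 0], [0, 0, 0, 0, 0, 0], [0, 0, 0, 0, 0, 0], [0, 0, 0, 0, 0, 0], [0, 0, 0, 0, 0, 0], [0, 0, 0, 0, 0, 0], [0, 0, 2, 0, 0, 0], [0, 0, 3.5, 0, 0, 0], [0, 0, 4, 0, 0, 0], [0, 2, 2.5, 0, 0, 7], [-0.3, 3.7, 0, 0, 0, 7], [-0.3, 3.7, 0, 0, 0, 7]],
  ],
  gripper=1,
)

```text
t: 13.63
tool_pos: [0.5546, -0.2719, 0.1333]
orientation: [3.061, 0.688, 0.007]
force: [0.9, 0.9, -0.5]
opening: 0.0928
gripper_force: 0.0
```

Request:
arm_command(
  deltas=[
    [[-0.4, 3.2, 0, 0, 0, 7], [-0.4, 3.2, 0, 0, 0, 7], [-0.4, 3.2, 0, 0, 0, 7], [-0.4, 3.2, 0, 0, 0, 7], [-0.4, 3.2, 0, 0, 0, 7], [-0.4, 3.2, 0, 0, 0, 7], [-0.3, 3.2, 0, 0, 0, 7], [-0.3, 3.2, 0, 0, 0, 7], [-0.3, 3.2, 0, 0, 0, 7], [-0.3, 3.2, 0, 0, 0, 7], [0, 3.2, 0, 0, 0, 7], [0, 0, 0, 0, 0, 7]],
  ],
  gripper=0.2,
)

```text
t: 14.63
tool_pos: [0.5166, 0.0862, 0.1302]
orientation: [-1.809, -2.568, -0.003]
force: [0.9, -0.9, 0.4]
opening: 0.0559
gripper_force: 0.0
```

Request:
arm_command(
  deltas=[
    [[0, 0, 0, 0, 0, 7], [0, 0, 0, 0, 0, 7], [0, 0, 0, 0, 0, 7], [0, 0, 0, 0, 0, 7], [0, 0, 0, 0, 0, 7], [0, 0, 0, 0, 0, 7], [0, 0, 0, 0, 0, 7], [0, 0, 0, 0, 0, 4.5], [0, 0, 0, 0, 0, 0], [0, 0, 0, 0, 0, 0], [0, 0, 0, 0, 0, 0]],
  ],
)

```text
t: 15.55
tool_pos: [0.5171, 0.0811, 0.13]
orientation: [0.479, 3.105, -0.0]
force: [0.7, 0.4, -0.4]
opening: 0.0557
gripper_force: 0.0
```

Run:
```python
from basefit import *
st()
t=eyes.read_camera("top"); cv2.imwrite("pics/top4.png",t);D=np.radians
print("dark on base",fit(t,(.06,.2,.025),.5596,-.3649,D(-85.8),z0=.03,tag="don"))
print("blk",fit(t,(.037,.16,.07),.4574,-.203,D(-82),pad=6,tag="blk"))
s=eyes.read_camera("scene"); cv2.imwrite("pics/sc4.png",s)
print("dark on base sc",fit(s,(.06,.2,.025),.5596,-.3649,D(-85.8),z0=.03,n="scene",tag="dons"))
print("bst",fit(cv2.imread("pics/sc3.png"),(.02,.11,.02),.518,.083,np.radians(-105.6),n="scene",tag="bsts"))
fs=[cv2.imread(f"pics/fit_{t}.png") for t in("don","blk","dons","bsts")]
c=np.zeros((600,800,3),np.uint8)
for i,f in enumerate(fs):
    k=min(400/f.shape[1],300/f.shape[0]);f=cv2.resize(f,None,fx=k,fy=k);y,x=300*(i//2),400*(i%2);f=f[:300,:400];c[y:y+f.shape[0],x:x+f.shape[1]]=f
cv2.imwrite("pics/f2.png",c)
```

```text
t15.55 pos [0.5171 0.0811 0.13  ] ydir 72.45 z [ 1.e-04 -0.e+00 -1.e+00] q [ 0.06 -0.04  1.77 -0.    1.41 -1.21] F [ 0.7  0.4 -0.4] open 0.0557 gf 0.0
dark on base [  0.559   -0.3629 -85.6025   0.9407]
blk [  0.4545  -0.2001 -79.9271   0.961 ]
dark on base sc [  0.5592  -0.3654 -85.1028   0.9477]
bst [ 5.185000e-01  8.350000e-02 -1.045889e+02  9.075000e-01]
```

View pics/f2.png

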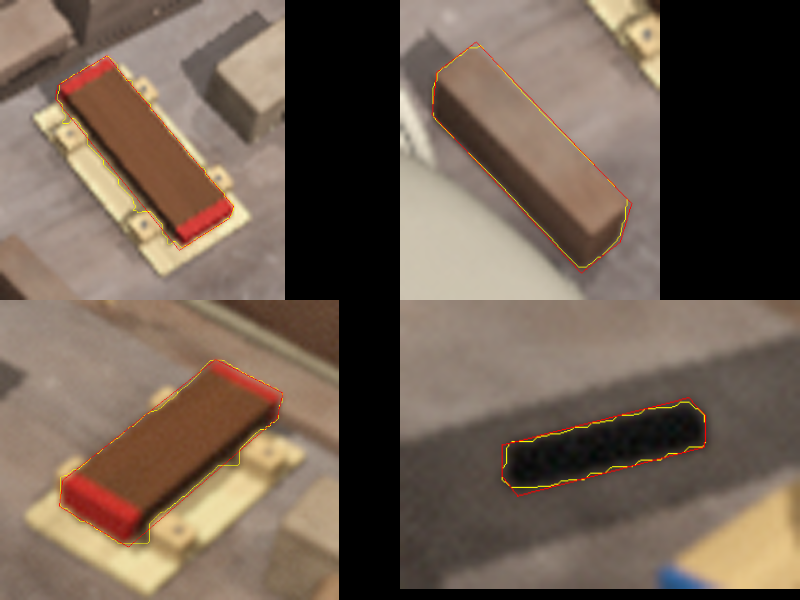

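Dark board is on the base, centred within about 1–2 mm. Picking the black sticker.

Request:
arm_command(
  deltas=[
    [[0.1, 0.2, -2, 0, 0, 1.2], [0, 0, -4, 0, 0, 1.2], [0, 0, -4, 0, 0, 0], [0, 0, -2.5, 0, 0, 0], [0, 0, -1.2, 0, 0, 0], [0, 0, -0.6, 0, 0, 0], [0, 0, -0.4, 0, 0, 0], [0, 0, 0, 0, 0, 0], [0, 0, 0, 0, 0, 0], [0, 0, 0, 0, 0, 0]],
  ],
)

```text
t: 16.48
tool_pos: [0.5198, 0.0833, -0.0151]
orientation: [0.409, 3.112, 0.001]
force: [0.5, 0.6, 0.3]
opening: 0.0556
gripper_force: 0.0
```

```bash
python3 -c "
from h import *
st()"
```

```text
t16.48 pos [ 0.5198  0.0833 -0.0151] ydir 75.01 z [ 3.2e-03  2.0e-04 -1.0e+00] q [ 0.06  0.13  1.88 -0.    1.13 -1.25] F [0.5 0.6 0.3] open 0.0556 gf 0.0
```

Request:
arm_command(
  deltas=[
    [[-0.1, 0, -0.4, 0, 0, 0], [0, 0, 0, 0, 0, 0], [0, 0, 0, 0, 0, 0]],
  ],
)

```text
t: 16.73
tool_pos: [0.5171, 0.0832, -0.0209]
orientation: [0.41, 3.115, 0.0]
force: [-0.3, -0.6, -0.0]
opening: 0.0558
gripper_force: 0.0
```

Request:
arm_command(
  deltas=[
    [[0, 0, 0, 0, 0, 0], [0, 0, 0, 0, 0, 0], [0, 0, 0, 0, 0, 0], [0, 0, 0, 0, 0, 0], [0, 0, 0, 0, 0, 0], [0, 0, 0, 0, 0, 0], [0, 0, 0, 0, 0, 0], [0, 0, 0, 0, 0, 0], [0, 0, 0, 0, 0, 0]],
  ],
  gripper=-1,
  squeeze=25,
)

```text
t: 17.48
tool_pos: [0.5171, 0.0832, -0.0211]
orientation: [-0.41, -3.115, -0.0]
force: [-0.3, -0.4, -0.8]
opening: 0.0197
gripper_force: 25.0
```

Request:
arm_command(
  deltas=[
    [[0, 0, 1.5, 0, 0, 0], [0, 0, 3.5, 0, 0, 0], [0, 0, 4, 0, 0, 0], [0, -1, 3, 0, 0, 0], [0, -3.5, 1, 0, 0, -6], [-0.2, -3.8, 0, 0, 0, -6], [-0.2, -3.8, 0, 0, 0, -6], [-0.2, -3.8, 0, 0, 0, -6], [-0.2, -3.8, 0, 0, 0, -6], [-0.2, -3.8, 0, 0, 0, -6], [-0.2, -3.8, 0, 0, 0, -6], [-0.2, -3.8, 0, 0, 0, -6]],
  ],
)

```text
t: 18.48
tool_pos: [0.5025, -0.2297, 0.1089]
orientation: [1.648, 2.675, 0.0]
force: [0.5, -0.7, -0.7]
opening: 0.0198
gripper_force: 25.0
```

Request:
arm_command(
  deltas=[
    [[-0.2, -3.8, 0, 0, 0, -6], [-0.2, -3.8, 0, 0, 0, -6], [0, -3.8, 0, 0, 0, -6], [0, -2.5, 0, 0, 0, -4.8], [0, 0, 0, 0, 0, 0], [0, 0, 0, 0, 0, 0], [0, 0, 0, 0, 0, 0]],
  ],
)

```text
t: 19.07
tool_pos: [0.4988, -0.3663, 0.1084]
orientation: [-2.137, -2.302, -0.001]
force: [-0.8, 0.5, -0.0]
opening: 0.0198
gripper_force: 25.0
```

```bash
python3 -c "
from h import *
st()"
```

```text
t19.07 pos [ 0.4988 -0.3663  0.1084] ydir 4.26 z [-6.e-04  1.e-03 -1.e+00] q [-0.72  0.23  1.52  0.    1.39 -0.79] F [-0.8  0.5 -0. ] open 0.0198 gf 25.0
```

Request:
arm_command(
  deltas=[
    [[0.1, -0.1, -2, 0, 0, 0], [0, 0, -2.2, 0, 0, 0], [0, 0, -1.5, 0, 0, 0], [0, 0, -0.8, 0, 0, 0], [0, 0, -0.4, 0, 0, 0], [0, 0, 0, 0, 0, 0], [0, 0, 0, 0, 0, 0], [0, 0, 0, 0, 0, 0]],
  ],
)

```text
t: 19.73
tool_pos: [0.501, -0.3683, 0.0415]
orientation: [2.136, 2.301, 0.0]
force: [0.0, -0.5, -0.1]
opening: 0.0198
gripper_force: 25.0
```

```bash
python3 -c "
from h import *
st()"
```

```text
t19.73 pos [ 0.501  -0.3683  0.0415] ydir 4.25 z [ 0.0017 -0.0015 -1.    ] q [-0.72  0.3   1.57 -0.    1.27 -0.79] F [ 0.  -0.5 -0.1] open 0.0198 gf 25.0
```

Request:
arm_command(
  deltas=[
    [[0, 0, -0.4, 0, 0, 0], [0, 0, -0.2, 0, 0, 0], [0, 0, -0.1, 0, 0, 0], [0, 0, 0, 0, 0, 0], [0, 0, 0, 0, 0, 0]],
  ],
)

```text
t: 20.15
tool_pos: [0.5005, -0.3682, 0.034]
orientation: [2.137, 2.301, 0.0]
force: [-1.7, 1.7, 5.8]
opening: 0.0197
gripper_force: 25.0
```

Request:
arm_command(
  deltas=[
    [[0, 0, 0, 0, 0, 0], [0, 0, 0, 0, 0, 0], [0, 0, 0, 0, 0, 0], [0, 0, 0, 0, 0, 0], [0, 0, 0, 0, 0, 0], [0, 0, 2, 0, 0, 0], [0, 0, 3.5, 0, 0, 0], [0, 0.5, 3, 0, 0, 0], [0, 3, 1, 0, 0, 0], [0.1, 4, 0, 0, 0, 4], [0.1, 4, 0, 0, 0, 5], [0.1, 4, 0, 0, 0, 5]],
  ],
  gripper=0.2,
)

```text
t: 21.15
tool_pos: [0.503, -0.2117, 0.1283]
orientation: [1.837, 2.547, 0.0]
force: [0.5, -0.1, 0.1]
opening: 0.0561
gripper_force: 0.0
```

Request:
arm_command(
  deltas=[
    [[0.1, 4, 0, 0, 0, 5], [0.1, 4, 0, 0, 0, 5], [0.1, 4, 0, 0, 0, 5], [0.1, 4, 0, 0, 0, 5], [0.1, 4, 0, 0, 0, 5], [0.2, 4, 0, 0, 0, 5], [0.2, 4, 0, 0, 0, 5], [0.2, 4, 0, 0, 0, 5], [0.2, 4, 0, 0, 0, 5], [0.2, 4, 0, 0, 0, 5], [0.2, 4, 0, 0, 0, 5], [0.2, 4, 0, 0, 0, 5]],
  ],
)

```text
t: 22.15
tool_pos: [0.5218, 0.2693, 0.128]
orientation: [0.315, 3.125, 0.0]
force: [0.6, -0.2, 0.8]
opening: 0.0561
gripper_force: 0.0
```

Request:
arm_command(
  deltas=[
    [[0.2, 4, 0, 0, 0, 3], [0.2, 4, 0, 0, 0, 0], [0, 3, 0, 0, 0, 0], [0, 0.5, 0, 0, 0, 0], [0, 0, 0, 0, 0, 0], [0, 0, 0, 0, 0, 0], [0, 0, 0, 0, 0, 0]],
  ],
)

```text
t: 22.73
tool_pos: [0.5263, 0.3808, 0.1278]
orientation: [-0.242, -3.132, 0.001]
force: [-0.5, -0.2, 0.1]
opening: 0.0556
gripper_force: 0.0
```

Run:
```python
from basefit import *
st();D=np.radians
t=eyes.read_camera("top"); cv2.imwrite("pics/top5.png",t)
s=eyes.read_camera("scene"); cv2.imwrite("pics/sc5.png",s)
print("bst on",fit(t,(.02,.11,.02),.4996,-.3689,D(4.2),z0=.055,pad=8),fit(s,(.02,.11,.02),.4996,-.3689,D(4.2),z0=.055,n="scene",pad=8))
print("pb",fit(t,(.06,.2,.025),.554,-.051,D(-80.5)),fit(s,(.06,.2,.025),.554,-.051,D(-80.5),n="scene"))
print("blk",fit(t,(.037,.16,.07),.4545,-.2,D(-80),pad=6),fit(s,(.037,.16,.07),.4545,-.2,D(-80),n="scene"))
```

```text
t22.73 pos [0.5263 0.3808 0.1278] ydir 81.16 z [-3.e-04 -7.e-04 -1.e+00] q [ 0.55  0.3   1.41 -0.    1.44 -0.87] F [-0.5 -0.2  0.1] open 0.0556 gf 0.0
bst on [ 0.5014 -0.3708  2.3002  0.8225] [ 0.4997 -0.3701  0.8882  0.8875]
pb [ 5.55800e-01 -5.20000e-02 -8.09583e+01  9.66300e-01] [ 5.55200e-01 -5.04000e-02 -8.08287e+01  9.67700e-01]
blk [  0.4547  -0.1995 -79.393    0.9603] [  0.4527  -0.2012 -78.5856   0.9297]
```

Request:
arm_command(
  deltas=[
    [[-0.2, 0.15, -2, 0, 0, 0.3], [-0.1, 0, -4, 0, 0, 0], [0, 0, -4, 0, 0, 0], [0, 0, -2.5, 0, 0, 0], [0, 0, -1.2, 0, 0, 0], [0, 0, -0.6, 0, 0, 0], [0, 0, -0.4, 0, 0, 0], [0, 0, 0, 0, 0, 0], [0, 0, 0, 0, 0, 0], [0, 0, 0, 0, 0, 0], [0, 0, 0, 0, 0, 0]],
  ],
)

```text
t: 23.75
tool_pos: [0.5243, 0.3845, -0.0172]
orientation: [0.232, 3.131, 0.003]
force: [-0.1, -1.3, 0.2]
opening: 0.0558
gripper_force: 0.0
```

```bash
python3 -c "
from h import *
st()"
```

```text
t23.75 pos [ 0.5243  0.3845 -0.0172] ydir 81.52 z [ 0.0024  0.0015 -1.    ] q [ 0.55  0.44  1.51  0.    1.19 -0.87] F [-0.1 -1.3  0.2] open 0.0558 gf 0.0
```

Request:
arm_command(
  deltas=[
    [[0, 0, -0.3, 0, 0, 0], [0, 0, 0, 0, 0, 0], [0, 0, 0, 0, 0, 0]],
  ],
)

```text
t: 24.0
tool_pos: [0.5229, 0.3836, -0.0222]
orientation: [-0.232, -3.133, 0.0]
force: [-0.7, -0.2, -0.1]
opening: 0.0557
gripper_force: 0.0
```

Request:
arm_command(
  deltas=[
    [[0, 0, 0, 0, 0, 0], [0, 0, 0, 0, 0, 0], [0, 0, 0, 0, 0, 0], [0, 0, 0, 0, 0, 0], [0, 0, 0, 0, 0, 0], [0, 0, 0, 0, 0, 0], [0, 0, 0, 0, 0, 0], [0, 0, 0, 0, 0, 0], [0, 0, 0, 0, 0, 0]],
  ],
  gripper=-1,
)

```text
t: 24.75
tool_pos: [0.5231, 0.3836, -0.0221]
orientation: [-0.232, -3.133, 0.0]
force: [-0.9, -1.1, -0.3]
opening: 0.02
gripper_force: 25.0
```

Request:
arm_command(
  deltas=[
    [[0, 0, 1.5, 0, 0, 0], [0, 0, 3.5, 0, 0, 0], [0, 0, 4, 0, 0, 0], [0, -1, 3, 0, 0, 0], [0.2, -3.5, 1, 0, 0, -5], [0.5, -4, 0, 0, 0, -5], [0.5, -4, 0, 0, 0, -5], [0.5, -4, 0, 0, 0, -5], [0.5, -4, 0, 0, 0, -5], [0.5, -4, 0, 0, 0, -5], [0.5, -4, 0, 0, 0, -5], [0.5, -4, 0, 0, 0, -5]],
  ],
)

```text
t: 25.75
tool_pos: [0.5603, 0.0568, 0.1095]
orientation: [1.295, 2.861, 0.001]
force: [0.2, 0.5, 0.1]
opening: 0.0193
gripper_force: 25.0
```

Request:
arm_command(
  deltas=[
    [[0.5, -4, 0, 0, 0, -5], [0.5, -4, 0, 0, 0, -5], [0.5, -4, 0, 0, 0, -5], [0.5, -4, 0, 0, 0, -5], [0.5, -4, 0, 0, 0, -5], [0.5, -4, 0, 0, 0, -5], [0.5, -4, 0, 0, 0, -5], [0.5, -4, 0, 0, 0, -2.3], [0.5, -4, 0, 0, 0, 0], [0.5, -3.5, 0, 0, 0, 0], [0.5, -2, 0, 0, 0, 0], [0, 0, 0, 0, 0, 0]],
  ],
)

```text
t: 26.75
tool_pos: [0.6147, -0.3614, 0.1089]
orientation: [2.142, 2.296, -0.001]
force: [0.6, -1.4, -0.3]
opening: 0.0201
gripper_force: 25.0
```

Request:
arm_command(
  deltas=[
    [[0, 0, 0, 0, 0, 0], [0, 0, 0, 0, 0, 0], [0, 0, 0, 0, 0, 0]],
  ],
)

```text
t: 27.0
tool_pos: [0.6153, -0.3549, 0.1084]
orientation: [-2.137, -2.303, -0.0]
force: [-0.9, -0.1, -1.1]
opening: 0.0196
gripper_force: 25.0
```

```bash
python3 -c "
from h import *
st()"
```

```text
t27.00 pos [ 0.6153 -0.3549  0.1084] ydir 4.29 z [ 1.e-04  3.e-04 -1.e+00] q [-0.6   0.47  1.23  0.    1.44 -0.67] F [-0.9 -0.1 -1.1] open 0.0196 gf 25.0
```

Request:
arm_command(
  deltas=[
    [[0.2, -0.3, -1.5, 0, 0, 0], [0.2, -0.2, -2.2, 0, 0, 0], [0, 0, -1.7, 0, 0, 0], [0, 0, -0.8, 0, 0, 0], [0, 0, -0.4, 0, 0, 0], [0, 0, -0.2, 0, 0, 0], [0, 0, 0, 0, 0, 0], [0, 0, 0, 0, 0, 0], [0, 0, 0, 0, 0, 0], [0, 0, 0, 0, 0, 0]],
  ],
)

```text
t: 27.83
tool_pos: [0.6198, -0.3618, 0.0413]
orientation: [2.137, 2.3, 0.0]
force: [0.3, 0.6, -0.7]
opening: 0.0198
gripper_force: 25.0
```

Request:
arm_command(
  deltas=[
    [[0, 0.1, -0.4, 0, 0, 0], [0, 0, -0.2, 0, 0, 0], [0, 0, -0.2, 0, 0, 0], [0, 0, 0, 0, 0, 0], [0, 0, 0, 0, 0, 0]],
  ],
)

```text
t: 28.25
tool_pos: [0.6192, -0.3603, 0.0329]
orientation: [2.138, 2.302, 0.0]
force: [-4.1, 1.9, 7.8]
opening: 0.0198
gripper_force: 25.0
```

Request:
arm_command(
  deltas=[
    [[0, 0, 0, 0, 0, 0], [0, 0, 0, 0, 0, 0], [0, 0, 0, 0, 0, 0], [0, 0, 0, 0, 0, 0], [0, 0, 2, 0, 0, 0], [0, 0, 3.5, 0, 0, 0], [0, 0.5, 3, 0, 0, 0], [-0.5, 2.5, 1, 0, 0, -4], [-0.6, 3, 0, 0, 0, -6.5], [-0.6, 3, 0, 0, 0, -6.5], [-0.6, 3, 0, 0, 0, -6.5], [-0.6, 3, 0, 0, 0, -6.5]],
  ],
  gripper=0.2,
)

```text
t: 29.25
tool_pos: [0.5895, -0.2091, 0.1268]
orientation: [-2.666, -1.662, -0.0]
force: [-0.3, 0.1, 0.5]
opening: 0.056
gripper_force: 0.0
```

Request:
arm_command(
  deltas=[
    [[-0.6, 3, 0, 0, 0, -6.5], [-0.6, 3, 0, 0, 0, -6.5], [-0.6, 3, 0, 0, 0, -6.5], [-0.6, 3, 0, 0, 0, -6.5], [-0.6, 3, 0, 0, 0, -6.5], [-0.6, 1, 0, 0, 0, -6.5], [0, 0, 0, 0, 0, -6.5], [0, 0, 0, 0, 0, -6.5], [0, 0, 0, 0, 0, -3], [0, 0, 0, 0, 0, 0], [0, 0, 0, 0, 0, 0]],
  ],
  gripper=1,
)

```text
t: 30.17
tool_pos: [0.554, -0.0503, 0.1269]
orientation: [-3.131, -0.256, 0.0]
force: [-0.9, -0.3, -0.2]
opening: 0.0933
gripper_force: 0.0
```

Run:
```python
from basefit import *
st();D=np.radians
t=eyes.read_camera("top"); cv2.imwrite("pics/top6.png",t)
s=eyes.read_camera("scene"); cv2.imwrite("pics/sc6.png",s)
for nm,x,y in(("blk",.5,-.3685),("pale",.6192,-.3603)):
  print(nm,fit(t,(.02,.11,.02),x,y,D(4.2),z0=.055,pad=8),fit(s,(.02,.11,.02),x,y,D(4.2),z0=.055,n="scene",pad=8))
P=np.array([.56,-.365,.06])
u=proj(P)[0].astype(int);v=proj(P,"scene")[0].astype(int)
ov=[]
for im,n,c in((t,"top",u),(s,"scene",v)):
    b=cv2.resize(im[c[1]-45:c[1]+45,c[0]-60:c[0]+60],(400,300),interpolation=cv2.INTER_CUBIC)
    q=lambda W:((proj(W,n)-(c-[60,45])+.5)*400/120).astype(np.int32)
    a=D(-85.84);L=np.array([np.cos(a+np.pi/2),np.sin(a+np.pi/2)]);A=np.array([np.cos(a),np.sin(a)])
    for k in(.06,-.06):
        R=[np.r_[np.array([.5594,-.3645])+L*(k+i*.01)+A*j*.055,.075] for i,j in((1,1),(1,-1),(-1,-1),(-1,1))]
        cv2.polylines(b,[q(R)],True,(0,255,0),1)
    ov.append(b)
cv2.imwrite("pics/st6.png",np.hstack(ov))
```

```text
t30.17 pos [ 0.554  -0.0503  0.1269] ydir -80.66 z [-1.e-04  0.e+00 -1.e+00] q [-0.18  0.05  1.69  0.    1.4   1.23] F [-0.9 -0.3 -0.2] open 0.0933 gf 0.0
blk [ 0.5013 -0.3713  2.311   0.8234] [ 0.5    -0.3695  1.9495  0.8537]
pale [ 0.6182 -0.3569  4.2989  0.77  ] [ 0.618  -0.359   1.8664  0.8938]
```

View pics/st6.png

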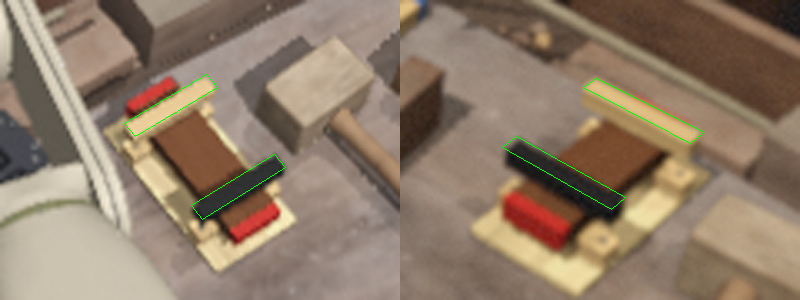

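Both stickers match the predicted outlines, square and above the bearers. Next is the pale board.

Request:
arm_command(
  deltas=[
    [[0.1, -0.1, -2, 0, 0, -0.2], [0, 0, -4, 0, 0, 0], [0, 0, -4, 0, 0, 0], [0, 0, -2.5, 0, 0, 0], [0, 0, -1.2, 0, 0, 0], [0, 0, -0.6, 0, 0, 0], [0, 0, -0.4, 0, 0, 0], [0, 0, 0, 0, 0, 0], [0, 0, 0, 0, 0, 0], [0, 0, 0, 0, 0, 0], [0, 0, 0, 0, 0, 0]],
  ],
)

```text
t: 31.18
tool_pos: [0.5565, -0.0516, -0.0184]
orientation: [3.131, 0.247, 0.004]
force: [-0.7, 0.5, -0.8]
opening: 0.0929
gripper_force: 0.0
```

```bash
python3 -c "
from h import *
st()"
```

```text
t31.18 pos [ 0.5565 -0.0516 -0.0184] ydir -80.97 z [ 2.7e-03 -5.0e-04 -1.0e+00] q [-0.18  0.22  1.79  0.    1.13  1.23] F [-0.7  0.5 -0.8] open 0.0929 gf 0.0
```

Request:
arm_command(
  deltas=[
    [[0, 0, 0, 0, 0, 0], [0, 0, 0, 0, 0, 0], [0, 0, 0, 0, 0, 0], [0, 0, 0, 0, 0, 0], [0, 0, 0, 0, 0, 0], [0, 0, 0, 0, 0, 0], [0, 0, 0, 0, 0, 0], [0, 0, 0, 0, 0, 0], [0, 0, 0, 0, 0, 0]],
  ],
  gripper=-1,
  squeeze=40,
)

```text
t: 31.93
tool_pos: [0.555, -0.0513, -0.0201]
orientation: [3.132, 0.247, -0.0]
force: [-0.5, 0.3, -0.8]
opening: 0.0596
gripper_force: 40.0
```

Request:
arm_command(
  deltas=[
    [[0, 0, 1, 0, 0, 0], [0, 0, 3, 0, 0, 0], [0, 0, 4, 0, 0, 0], [0, 0, 4, 0, 0, 0], [0, -1.5, 1.5, 0, 0, -1], [0.1, -3.5, 0, 0, 0, -1], [0.1, -4, 0, 0, 0, -1], [0.1, -4, 0, 0, 0, -1], [0.1, -4, 0, 0, 0, -0.9], [0, -4, 0, 0, 0, 0], [0, -4, 0, 0, 0, 0], [0, -3.5, 0, 0, 0, 0]],
  ],
)

```text
t: 32.93
tool_pos: [0.5584, -0.3388, 0.1153]
orientation: [3.139, 0.112, -0.0]
force: [0.7, -0.1, -2.8]
opening: 0.0598
gripper_force: 40.0
```

Request:
arm_command(
  deltas=[
    [[0, -2, 0, 0, 0, 0], [0, -0.8, 0, 0, 0, 0], [0, 0, 0, 0, 0, 0], [0, 0, 0, 0, 0, 0], [0, 0, 0, 0, 0, 0], [0, 0, 0, 0, 0, 0]],
  ],
)

```text
t: 33.43
tool_pos: [0.5595, -0.3625, 0.115]
orientation: [-3.139, -0.116, 0.0]
force: [-0.3, -0.7, -1.9]
opening: 0.0596
gripper_force: 40.0
```

```bash
python3 -c "
from h import *
st()"
```

```text
t33.43 pos [ 0.5595 -0.3625  0.115 ] ydir -85.78 z [-1.e-04  6.e-04 -1.e+00] q [-0.65  0.35  1.37  0.    1.42  0.85] F [-0.3 -0.7 -1.9] open 0.0596 gf 40.0
```

Request:
arm_command(
  deltas=[
    [[0, -0.2, -1, 0, 0, 0], [0, 0, -2, 0, 0, 0], [0, 0, -1.3, 0, 0, 0], [0, 0, -0.6, 0, 0, 0], [0, 0, -0.3, 0, 0, 0], [0, 0, 0, 0, 0, 0], [0, 0, 0, 0, 0, 0], [0, 0, 0, 0, 0, 0], [0, 0, 0, 0, 0, 0]],
  ],
)

```text
t: 34.18
tool_pos: [0.5598, -0.3668, 0.0642]
orientation: [3.138, 0.113, 0.002]
force: [-0.4, 0.1, -3.4]
opening: 0.0595
gripper_force: 40.0
```

Request:
arm_command(
  deltas=[
    [[0, 0.1, -0.5, 0, 0, 0], [0, 0, -0.3, 0, 0, 0], [0, 0, -0.1, 0, 0, 0], [0, 0, 0, 0, 0, 0], [0, 0, 0, 0, 0, 0], [0, 0, 0, 0, 0, 0]],
  ],
)

```text
t: 34.68
tool_pos: [0.5595, -0.3655, 0.0548]
orientation: [3.139, 0.113, 0.001]
force: [-3.0, 2.5, 5.1]
opening: 0.0596
gripper_force: 40.0
```

Request:
arm_command(
  deltas=[
    [[0, 0, 0, 0, 0, 0], [0, 0, 0, 0, 0, 0], [0, 0, 0, 0, 0, 0], [0, 0, 0, 0, 0, 0], [0, 0, 0, 0, 0, 0], [0, 0, 0, 0, 0, 0], [0, 0, 1.5, 0, 0, 0], [0, 0, 3, 0, 0, 0], [0, 0, 3, 0, 0, 0], [-1.5, 2.5, 1, 0, 0, 1.3], [-2, 3, 0, 0, 0, 1.5], [-2, 3, 0, 0, 0, 1.5]],
  ],
  gripper=1,
)

```text
t: 35.68
tool_pos: [0.5047, -0.2806, 0.1417]
orientation: [3.131, 0.231, 0.005]
force: [0.0, 0.8, -0.3]
opening: 0.0927
gripper_force: 0.0
```

Request:
arm_command(
  deltas=[
    [[-2, 3, 0, 0, 0, 1], [-2, 3, 0, 0, 0, 1], [-1, 2, 0, 0, 0, 0], [0, 0, 0, 0, 0, 0], [0, 0, 0, 0, 0, 0], [0, 0, 0, 0, 0, 0]],
  ],
)

```text
t: 36.18
tool_pos: [0.4549, -0.2011, 0.1402]
orientation: [3.127, 0.285, 0.003]
force: [-0.1, -0.2, 0.9]
opening: 0.0931
gripper_force: 0.0
```

Run:
```python
from basefit import *
st();D=np.radians
t=eyes.read_camera("top"); cv2.imwrite("pics/top7.png",t)
s=eyes.read_camera("scene"); cv2.imwrite("pics/sc7.png",s)
print("pb on",fit(t,(.06,.2,.025),.5594,-.365,D(-85.8),z0=.075,pad=8,tag="p1"),fit(s,(.06,.2,.025),.5594,-.365,D(-85.8),z0=.075,n="scene",pad=8,tag="p2"))
print("blk",fit(s,(.037,.16,.07),.4545,-.2,D(-80),n="scene",pad=8))
```

```text
t36.18 pos [ 0.4549 -0.2011  0.1402] ydir -79.57 z [ 0.0018 -0.0014 -1.    ] q [-0.52 -0.13  1.83 -0.    1.43  0.87] F [-0.1 -0.2  0.9] open 0.0931 gf 0.0
pb on [  0.5559  -0.3619 -84.1121   0.809 ] [  0.5577  -0.3649 -85.5565   0.9391]
blk [  0.4542  -0.2004 -78.9985   0.9293]
```

Request:
arm_command(
  deltas=[
    [[0, 0, -2, 0, 0, 0.2], [0, 0, -4, 0, 0, 0], [0, 0, -4, 0, 0, 0], [0, 0, -2.3, 0, 0, 0], [0, 0, -1.2, 0, 0, 0], [0, 0, -0.6, 0, 0, 0], [0, 0, -0.3, 0, 0, 0], [0, 0, 0, 0, 0, 0], [0, 0, 0, 0, 0, 0], [0, 0, 0, 0, 0, 0], [0, 0, 0, 0, 0, 0], [0, 0, 0, 0, 0, 0]],
  ],
)

```text
t: 37.28
tool_pos: [0.4549, -0.2007, -0.004]
orientation: [3.127, 0.291, 0.002]
force: [-1.0, 0.7, -0.8]
opening: 0.0931
gripper_force: 0.0
```

Request:
arm_command(
  deltas=[
    [[0, 0, 0, 0, 0, 0], [0, 0, 0, 0, 0, 0], [0, 0, 0, 0, 0, 0], [0, 0, 0, 0, 0, 0], [0, 0, 0, 0, 0, 0], [0, 0, 0, 0, 0, 0], [0, 0, 0, 0, 0, 0], [0, 0, 0, 0, 0, 0], [0, 0, 0, 0, 0, 0], [0, 0, 0, 0, 0, 0], [0, 0, 0, 0, 0, 0]],
  ],
  gripper=-1,
  squeeze=50,
)

```text
t: 38.2
tool_pos: [0.454, -0.2001, -0.0051]
orientation: [-3.128, -0.291, 0.0]
force: [0.1, 2.0, 1.3]
opening: 0.0369
gripper_force: 50.0
```

```bash
python3 -c "
from h import *
st()"
```

```text
t38.20 pos [ 0.454  -0.2001 -0.0051] ydir -79.38 z [-2.e-04  4.e-04 -1.e+00] q [-0.52  0.04  1.96  0.    1.15  0.87] F [0.1 2.  1.3] open 0.0369 gf 50.0
```

Request:
arm_command(
  deltas=[
    [[0, 0, 1, 0, 0, 0], [0, 0, 2.5, 0, 0, 0], [0, 0, 3.5, 0, 0, 0], [0, 0, 4, 0, 0, 0], [0, 0, 3, 0, 0, 0], [0.5, -1, 1, 0, 0, 0], [1.5, -2, 0, 0, 0, -1.5], [2, -3, 0, 0, 0, -2], [2, -3.2, 0, 0, 0, -2], [2, -3.2, 0, 0, 0, -1], [1.5, -2.6, 0, 0, 0, 0], [0.8, -1.3, 0, 0, 0, 0]],
  ],
)

```text
t: 39.2
tool_pos: [0.5573, -0.3663, 0.144]
orientation: [3.139, 0.11, -0.002]
force: [-0.6, 0.6, -4.6]
opening: 0.0366
gripper_force: 50.0
```

Request:
arm_command(
  deltas=[
    [[0.2, -0.2, 0, 0, 0, 0], [0, 0, 0, 0, 0, 0], [0, 0, 0, 0, 0, 0], [0, 0, 0, 0, 0, 0], [0, 0, 0, 0, 0, 0], [0, 0, 0, 0, 0, 0], [0, 0, 0, 0, 0, 0]],
  ],
)

```text
t: 39.78
tool_pos: [0.5591, -0.3648, 0.1453]
orientation: [3.139, 0.114, 0.0]
force: [0.3, -0.6, -5.9]
opening: 0.0366
gripper_force: 50.0
```

```bash
python3 -c "
from h import *
st()"
```

```text
t39.78 pos [ 0.5591 -0.3648  0.1453] ydir -85.85 z [ 2.e-04 -2.e-04 -1.e+00] q [-0.65  0.33  1.33 -0.    1.48  0.84] F [ 0.3 -0.6 -5.9] open 0.0366 gf 50.0
```

Right over the target. Lowering 5 cm, slowing towards the end.

Request:
arm_command(
  deltas=[
    [[0, 0, -1, 0, 0, 0], [0, 0, -1.5, 0, 0, 0], [0, 0, -1, 0, 0, 0], [0, 0, -0.5, 0, 0, 0], [0, 0, -0.3, 0, 0, 0], [0, 0, 0, 0, 0, 0], [0, 0, 0, 0, 0, 0], [0, 0, 0, 0, 0, 0], [0, 0, 0, 0, 0, 0]],
  ],
)

```text
t: 40.53
tool_pos: [0.5596, -0.3658, 0.103]
orientation: [3.138, 0.113, 0.002]
force: [-0.1, 0.5, -4.8]
opening: 0.0366
gripper_force: 50.0
```

Request:
arm_command(
  deltas=[
    [[0, 0, -0.4, 0, 0, 0], [0, 0, -0.2, 0, 0, 0], [0, 0, -0.1, 0, 0, 0], [0, 0, 0, 0, 0, 0], [0, 0, 0, 0, 0, 0], [0, 0, 0, 0, 0, 0]],
  ],
)

```text
t: 41.03
tool_pos: [0.5592, -0.3654, 0.095]
orientation: [3.139, 0.113, 0.0]
force: [1.2, -0.7, -4.0]
opening: 0.037
gripper_force: 50.0
```

Request:
arm_command(
  deltas=[
    [[0, 0, -0.1, 0, 0, 0], [0, 0, 0, 0, 0, 0], [0, 0, 0, 0, 0, 0], [0, 0, 0, 0, 0, 0]],
  ],
)

```text
t: 41.37
tool_pos: [0.5592, -0.3654, 0.095]
orientation: [3.139, 0.113, 0.001]
force: [-4.2, 1.9, 6.8]
opening: 0.0368
gripper_force: 50.0
```

Resting on the board. Release, wait for the fingers to open fully, then rise straight up and clear.

Request:
arm_command(
  deltas=[
    [[0, 0, 0, 0, 0, 0], [0, 0, 0, 0, 0, 0], [0, 0, 0, 0, 0, 0], [0, 0, 0, 0, 0, 0], [0, 0, 0, 0, 0, 0], [0, 0, 0, 0, 0, 0], [0, 0, 0, 0, 0, 0], [0, 0, 0, 0, 0, 0], [0, 0, 0, 0, 0, 0], [0, 0, 1, 0, 0, 0], [0, 0, 2.5, 0, 0, 0], [0, 0, 3.5, 0, 0, 0]],
  ],
  gripper=1,
)

```text
t: 42.37
tool_pos: [0.557, -0.3638, 0.1612]
orientation: [-3.135, -0.113, 0.008]
force: [-0.2, 0.2, -0.1]
opening: 0.0934
gripper_force: 0.0
```

Request:
arm_command(
  deltas=[
    [[0, 0, 4, 0, 0, 0], [-0.5, 1.5, 2.5, 0, 0, 0], [-1, 3.5, 0, 0, 0, 0], [-1, 4, 0, 0, 0, 0], [-1, 4, 0, 0, 0, 0], [-1, 4, 0, 0, 0, 0], [-1, 4, 0, 0, 0, 0], [-1, 4, 0, 0, 0, 0], [-1, 4, 0, 0, 0, 0], [-1, 3, 0, 0, 0, 0], [0, 0, 0, 0, 0, 0], [0, 0, 0, 0, 0, 0]],
  ],
)

```text
t: 43.37
tool_pos: [0.4742, -0.044, 0.2302]
orientation: [3.139, 0.118, 0.003]
force: [0.1, 0.4, 0.3]
opening: 0.093
gripper_force: 0.0
```

Run:
```python
from basefit import *
st();D=np.radians
t=eyes.read_camera("top"); cv2.imwrite("pics/top8.png",t)
s=eyes.read_camera("scene"); cv2.imwrite("pics/sc8.png",s)
for im,n in((t,"top"),(s,"scene")): print(n,fit(im,(.037,.16,.07),.5592,-.3654,D(-85.8),z0=.1,n=n,pad=8),fit(im,(.06,.2,.025),.5592,-.3654,D(-85.8),z0=.075,n=n,pad=8))
P=np.array([.56,-.365,.08]);ov=[]
for im,n in((t,"top"),(s,"scene")):
    c=proj(P,n)[0].astype(int); ov.append(cv2.resize(im[c[1]-50:c[1]+50,c[0]-50:c[0]+50],(400,400),interpolation=cv2.INTER_CUBIC))
cv2.imwrite("pics/fin.png",np.hstack(ov))
```

```text
t43.37 pos [ 0.4742 -0.044   0.2302] ydir -85.7 z [ 2.1e-03 -5.0e-04 -1.0e+00] q [-0.2  -0.23  1.76 -0.    1.61  1.3 ] F [0.1 0.4 0.3] open 0.093 gf 0.0
top [  0.5608  -0.3668 -85.7552   0.9465] [  0.5581  -0.3639 -85.0473   0.7761]
scene [  0.5634  -0.365  -85.4079   0.924 ] [  0.5576  -0.3657 -86.3636   0.8889]
```

View pics/fin.png

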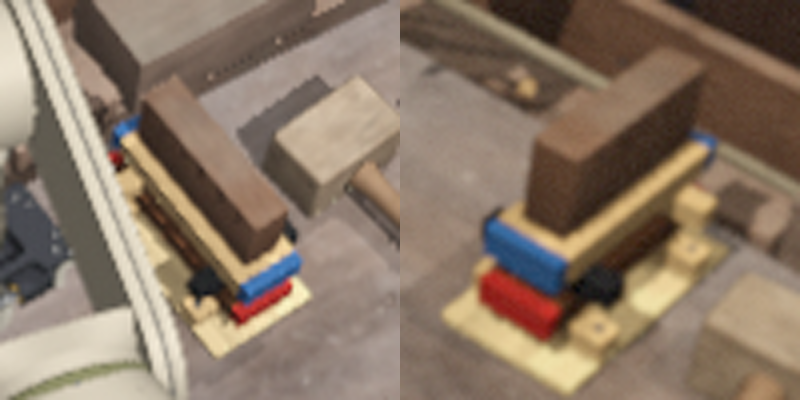

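The stack is complete and upright: the block is centred on the pale board, both stickers are under it, and the robot is clear. Handing in.

```bash
python3 -c "
from plant import ticket
print(ticket.close_job())"
```

```text
the job is handed in; nothing more can be done
None
```

The drying stack is built in the order asked and handed in at about 43 s of the 144 s allowed. By the last camera fits every layer is within about 4 mm of its target, and the dish, reel and mallet were not touched.

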